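# Swing a bar into line on the setting-out board

### The job

On the plywood setting-out board, one end of the long aluminium bar lies beside the left-hand steel post. Using that post as the pivot, swing the long bar round on the board, away from you, until its side lies against both posts and it reaches past each; keep its left end at the pivot post and do not lift it. Leave the short bar where it lies, and let go.

Things in the scene. Friction and masses are not known exactly. Their poses are not given: they have to be found in the camera images.
- board: Plywood board fixed to the bench, 190 x 280 mm, 45 mm high, turned up to 15 degrees. Origin: centre of its underside; own x points away from the robot, own y to the robot's left along the 280 mm side, z up. Two steel posts stand in a row along y at x = +45 mm, y = +75 and -75 mm; a thin scribed line at x = +38 mm touches their robot side. A brass ring and a washer lie behind them.
- pivot_post (a point): Centre of the foot of the left (pivot) post, on the board's top surface; axes as the board's. The post is round, upright, 14 mm in diameter and 35 mm tall above the board.
- stop_post (a point): Centre of the foot of the right (stop) post, on the board's top surface, 150 mm from the pivot post; axes as the board's. Same size as the pivot post.
- long_bar: Loose aluminium bar, 230 mm long (own y), 30 wide, 20 high, 0.25 to 0.5 kg, flat on the board on the robot side of the posts, 20 to 35 degrees aslant of their row, its right end nearer the robot. Origin: bottom edge of the side facing the posts, 40 mm from the left end, within 20 mm of the pivot post's axis at the start. It spans y = +40 to -190 mm, x = -30 to 0 mm (0: side facing the posts).
- bar_toe (a point): Point on the same bottom edge of the long bar, 150 mm from its origin towards the right end; by the stop post once in line. The bar slides under a few newtons: pushed near its middle (about 80 to 100 mm right of the pivot post) it turns about the pivot post until it meets the stop post; pushed at its far right end, its left end drifts off the pivot post. Pushed in a straight line it also creeps lengthwise, some 20 mm.
- short_bar: Loose aluminium bar of the same section, only 80 mm long (30 mm wide, 20 mm high), lying at the left front of the board, pointing away from the robot. To be left alone. Its length is its own y; origin: middle of the bottom edge of its left long side, own x pointing left.

How it is judged (in metres and radians):
At the end, for the whole second after the job is handed in: The long bar lies flat and at rest on the board on the robot side of the posts, parallel to their row within 10 degrees, its side less than 15 mm clear of each post, and its origin within 40 mm of the pivot post's axis (angle between the y axis of long_bar and the y axis of board, either way round below 0.175 rad and horizontal distance between long_bar and pivot_post below 0.04 m and x of long_bar in the frame of pivot_post between -0.022 and 0 m and x of bar_toe in the frame of stop_post between -0.022 and 0 m and angle between long_bar's own z axis and vertical below 0.1 rad and z of long_bar in the frame of pivot_post below 0.006 m and linear speed of long_bar below 0.01 m/s); the robot touches nothing.
It fails at once if the long bar is lifted more than 12 mm off the board (z of long_bar in the frame of pivot_post above 0.012 m).
It fails at once if the right part of the long bar is lifted more than 15 mm off the board (z of bar_toe in the frame of pivot_post above 0.015 m).
It fails at once if the left end of the long bar leaves the pivot post (its origin more than 60 mm from the post's axis) (horizontal distance between long_bar and pivot_post above 0.06 m).
It fails at once if the short bar is moved more than 20 mm (distance of short_bar from where it was at the start of the episode above 0.02 m).
It also fails if it takes over 40 s, if anything falls off the work surface, if the arm or the gripper's body presses on something with over 40 N, if the wrist force passes 120 N, or if a joint passes its speed limit or range.

### The arm

A 7-joint arm with a two-finger parallel gripper is mounted at the origin on a cart in front of the work surface, level with it; the furniture and walls round the work are solid. World frame = base frame: x ahead of the robot, y to its left, z up, the work surface at z = 0. Lengths are in mm, angles in rad, forces in N, time in s.
With the tool pointing down it reaches from about 425 to 875 mm from the base axis. Payload 4.7 kg.
Tool frame: the origin (TCP) lies at the very end of the fingers, on their centre line; the grasp point (between the pads) lies 19 mm behind it (robot.pinch_z is the distance from the TCP to the grasp point, in mm); z points along the fingers, y is the line along which they close (so a half turn about z gives the same grasp; the last joint's range is limited). The gripper opens to 87 mm and grips with 3 to 60 N. Pads are 19 mm wide; open, the fingers measure 117 mm over their backs; the gripper's body (75 mm by 190 mm) begins 51 mm behind the grasp point.
Start: joints at [1.144, 0.321, -0.07, 1.45, 0.023, 1.371, -0.057], TCP at [277.315, -587.896, 222.587] pointing down, gripper open.
Joint ranges: [-2.86, 2.86], [-0.3, 2.09], [-1.38, 1.24], [0.06, 2.45], [-1.56, 4.7], [0.09, 2.05], [-2.69, 2.69]. Speed limits (rad/s): [2.57, 2.57, 3.14, 3.14, 3.14, 3.14, 3.14].

### API

Orientations are given as a unit quaternion [x, y, z, w].
In Python, from workcell import robot gives the robot as it stands.
- The arm moves only by the shell command python3 -m creep 'ROWS' [FORCE]. ROWS is JSON, one flat list of numbers, 7 for each row, row after row: the shift along the world's x, y, z in mm, then the turn, a rotation vector about the world's x, y, z in degrees, then the finger opening in mm, from 0 to 87. In form: [x, y, z, ax, ay, az, claw, x, y, z, ax, ay, az, claw, ...]. A call has 1 to 20 rows; each row is the pose to reach, as a shift and turn from the pose commanded when the call began; what a row does not reach only later rows make up. A row lasts 1/12 s, in which the tool goes at most 41.7 mm and 7.16 degrees, less where a joint would pass 70% of its speed; a pose out of reach is approached as far as the arm can. A call with a gripper value outside its range is refused whole. The fingers move at their own pace and stop on an object; FORCE is the grip in N (left out, the last holds). Time passes only in rows, so rows that repeat a pose let the fingers close. It gives the time, the measured TCP pose, the force, the opening and the grip force at its end, in the units of the state.
- robot.state(): the state, without advancing time (a new reading comes with each control period).
- robot.grab_frame(name): name is "side" or "top" or "wrist"; returns the picture (420x560x3 uint8, blue, green, red); there is no depth.
- robot.camera_params(name): a dict with "mtx" (3x3 intrinsics, pixels), "world_to_cam" (4x4, takes a point from world to camera coordinates); the wrist camera has in their place "tool_from_camera" (4x4, takes a point from camera to tool coordinates, whose origin is the TCP and whose axes are the flange's). Camera axes: x right, y down, z forward; pixel columns grow to the right and rows downward; lengths in mm; the calibration is good to about 2 mm. A picture is of the moment at which its call begins: read the wrist's pose just before it. camera_params takes no time and is no camera call.
- robot.close_job(): hands the job in; it is judged then, once.
The state is a dict: "time": time; "q": joint angles; "qd": joint speeds; "effort": joint torques, N m; "tcp_pos": TCP position; "ee_rot": TCP orientation; "wrist_force": force on the tool from outside, world axes, zero at the start; "ft_torque": the same for the moment, N m; "grip_width": opening from 0.0 (shut) to 1.0 (fully open); "grip_force": force on a finger pad.
Only numpy, scipy, OpenCV 4.12 (cv2) and the standard library are available. Lean on these libraries where they do the work, as an engineer would, in place of code of your own. Each camera call takes 0.05 s, during which the arm holds its last target. There are 200 camera calls.

## Working session

There is one attempt and no reset: what is moved stays moved. The work goes in short steps, Python scripts to look and compute and a shell command to move; the robot and the scene stay as the last step left them, time stands still between calls to the robot, and variables do not carry over. Pictures are saved under pics/ and viewed, at most 10 in all, crops included, and the job is handed in when it is done.

```bash
mkdir -p pics; python3 - <<'E'
from workcell import robot
import cv2
for n in("top","side"):
    im=robot.grab_frame(n); cv2.imwrite(f"pics/{n}0.png",cv2.resize(im,(800,600),interpolation=cv2.INTER_CUBIC))
    print(robot.camera_params(n))
s=robot.state();print(s['tcp_pos'],s['ee_rot'],s['time'])
E
```

```text
{'mtx': array([[456.04661028,   0.        , 267.19056929],
       [  0.        , 456.04661028, 207.11771837],
       [  0.        ,   0.        ,   1.        ]]), 'world_to_cam': array([[-2.50602431e-02, -9.99652797e-01,  8.14058757e-03,
         2.80510176e+01],
       [-9.93965154e-01,  2.40460840e-02, -1.07028306e-01,
         5.31427129e+02],
       [ 1.06795397e-01, -1.07736158e-02, -9.94222647e-01,
         8.35674763e+02],
       [ 0.00000000e+00,  0.00000000e+00,  0.00000000e+00,
         1.00000000e+00]])}
{'mtx': array([[460.11037161,   0.        , 275.36347482],
       [  0.        , 460.11037161, 202.05900823],
       [  0.        ,   0.        ,   1.        ]]), 'world_to_cam': array([[-9.87407180e-01, -1.57578206e-01,  1.40061027e-02,
         5.32610713e+02],
       [-9.53766927e-02,  5.22324196e-01, -8.47396436e-01,
         1.00816911e+02],
       [ 1.26215484e-01, -8.38061181e-01, -5.30775950e-01,
         8.37305331e+02],
       [ 0.00000000e+00,  0.00000000e+00,  0.00000000e+00,
         1.00000000e+00]])}
[ 277.04978248 -587.43664393  221.55743793] [ 9.75806678e-01  2.18633355e-01 -2.40947252e-04 -8.51168493e-04] 0.1
```

View pics/top0.png

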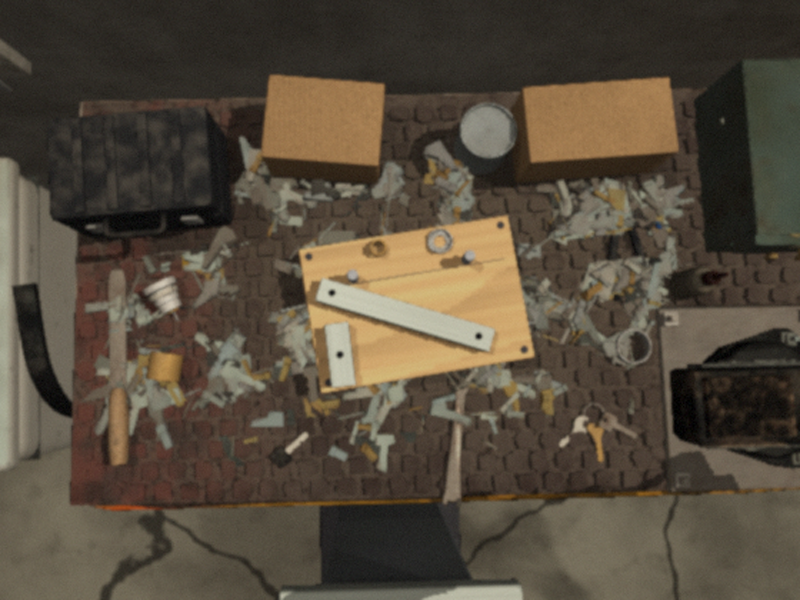

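The top view shows the board (corners about (300,250), (508,216), (533,357), (322,391)). The posts are near (352,275) and (468,256), the long bar runs from (322,290) to (490,340), and the short bar is at (341,355). I'll enlarge this area to measure it.

```bash
python3 - <<'E'
import cv2
im=cv2.imread("pics/top0.png")
c=cv2.resize(im[200:400,285:550],None,fx=3,fy=3,interpolation=cv2.INTER_CUBIC)
cv2.imwrite("pics/crop0.png",c);print(c.shape)
E
```

```text
(600, 795, 3)
```

View pics/crop0.png

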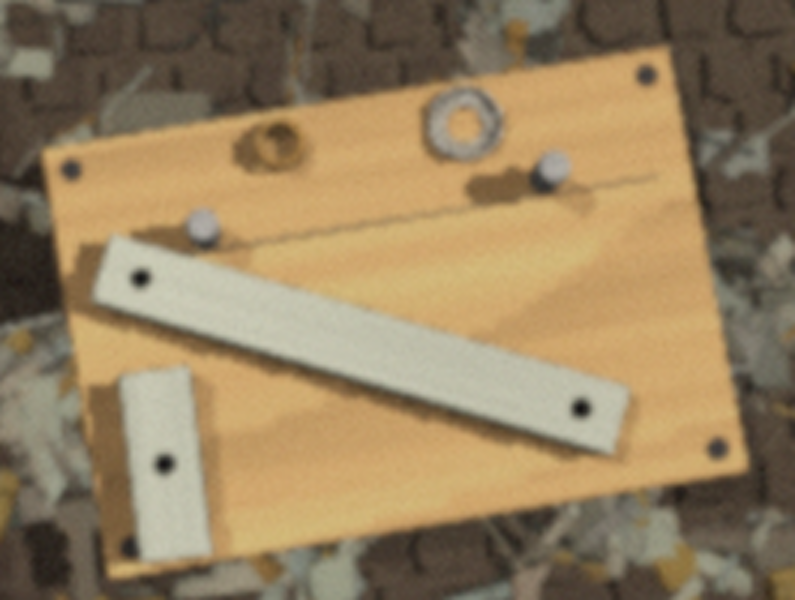

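In the enlarged crop, the post tops are at (204,222) and (553,166). The bar's top corners are (112,235), (630,386), (614,455), (93,301). The board corners are (43,152), (668,45), (748,468), (112,579), and the short bar spans about (120..212, 366..560).

```bash
cat > h.py <<'E'
from workcell import robot
import numpy as np
P=robot.camera_params("top")
def w(u,v,z):
    # crop pixel -> world at height z
    a=600/420; u=((u+.5)/3+285)/a-.5; v=((v+.5)/3+200)/a-.5
    T=P["world_to_cam"];R,t=T[:3,:3],T[:3,3]
    c=-R.T@t; d=R.T@np.linalg.inv(P["mtx"])@[u,v,1]
    return (c+d*(z-c[2])/d[2])
E
python3 - <<'E'
from h import *
np.set_printoptions(precision=1,suppress=True)
b=np.array([w(*p,45)[:2] for p in[(43,152),(668,45),(748,468),(112,579)]])
p=np.array([w(204,222,80)[:2],w(553,166,80)[:2]])
l=np.array([w(*q,65)[:2] for q in[(112,235),(630,386),(614,455),(93,301)]])
s=np.array([w(*q,65)[:2] for q in[(120,375),(188,366),(212,555),(140,560)]])
for n,x in zip("bpls",(b,p,l,s)): print(n,x.tolist() if 0 else x.round(1), np.linalg.norm(np.diff(x,axis=0),axis=1))
ctr=b.mean(0); d=p[0]-p[1]; th=np.arctan2(-d[0],d[1]); print("ctr",ctr,"board yaw deg",np.degrees(th), np.degrees(np.arctan2(*(((b[0]-b[1])*[-1,1])))))
X=np.array([np.cos(th),np.sin(th)]);Y=np.array([-X[1],X[0]])
f=lambda q:np.c_[(q-ctr)@X,(q-ctr)@Y]
print(f(p),f(l),f(s)); e=l[0]-l[1];print("bar yaw",np.degrees(np.arctan2(-e[0],e[1])));print(X,Y)
o=l[0]-40*e/np.linalg.norm(e); print("origin",o,o-p[0])
from scipy.spatial.transform import Rotation as R
st=robot.state();print(st['tcp_pos'],R.from_quat(st['ee_rot']).as_matrix())
E
```

```text
b [[ 593.   122.2]
 [ 634.3 -153.2]
 [ 448.1 -179.1]
 [ 407.8   94.9]] [278.4 188.  277. ]
p [[555.5  51.4]
 [575.7 -95.2]] [148.]
l [[ 553.    91. ]
 [ 483.6 -126.2]
 [ 454.8 -118.2]
 [ 525.1   99.5]] [228.   29.9 228.7]
s [[493.5  88.5]
 [496.6  59.9]
 [417.4  51.4]
 [416.1  81.4]] [28.8 79.6 30.1]
ctr [520.8 -28.8] board yaw deg 7.840023305233778 8.520672295474107
[[ 45.3  74.7]
 [ 45.3 -73.2]] [[ 48.3 114.3]
 [-50.2 -91.4]
 [-77.6 -79.5]
 [ 21.7 126.5]] [[-11.1 120. ]
 [-11.9  91.2]
 [-91.5  93.6]
 [-88.7 123.5]]
bar yaw -17.73108658497846
[1.  0.1] [-0.1  1. ]
origin [540.8  52.9] [-14.7   1.5]
[ 277.  -587.4  221.6] [[ 0.9  0.4 -0. ]
 [ 0.4 -0.9  0. ]
 [-0.  -0.  -1. ]]
```

View pics/side0.png

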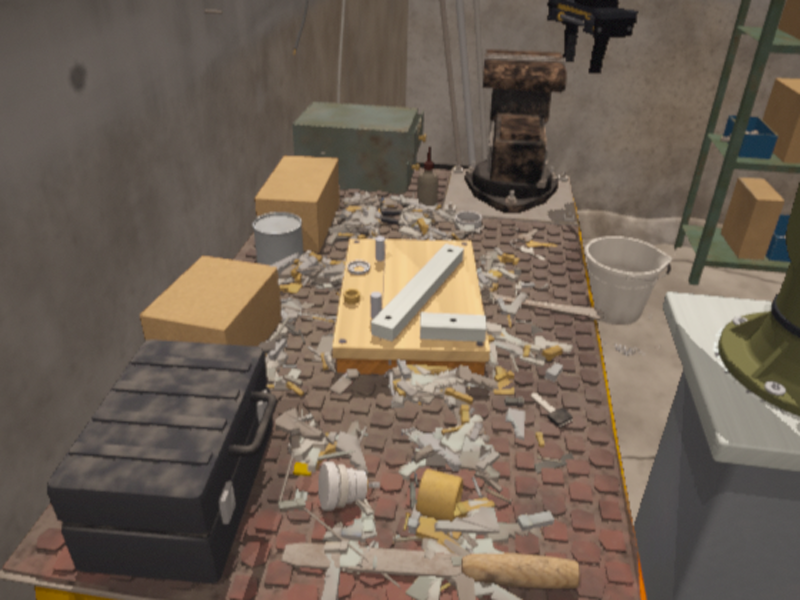

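The side view confirms both posts, with the long bar touching near the pivot post and the short bar at the front left. It also shows a tall rusty object at about (525,60)–(515,200), between the start pose and the board. I'll triangulate its top before crossing.

```bash
python3 - <<'E'
from workcell import robot
import numpy as np,cv2
np.set_printoptions(precision=1,suppress=True)
M=[robot.camera_params(n) for n in("top","side")]
Pm=[m["mtx"]@m["world_to_cam"][:3] for m in M]
k=.7
for t,s in[((748,400),(525,58)),((695,400),(525,58)),((800,400),(525,58)),((748,368),(485,55)),((748,445),(565,58))]:
    x=cv2.triangulatePoints(*Pm,np.array(t)*k,np.array(s)*k);print((x[:3]/x[3]).T)
E
```

```text
[[ 396.4 -310.9  293.8]]
[[ 398.3 -257.1  305.6]]
[[ 394.4 -366.   281.8]]
[[ 441.1 -313.8  294.6]]
[[ 347.8 -303.7  298.5]]
```

```bash
python3 -m creep '[0,0,40,0,0,0,0, 0,0,80,0,0,0,0, 0,0,120,0,0,0,0, 0,0,170,0,0,0,0, 0,0,170,0,0,0,0, 12,38,170,0,0,-3,0, 24,76,170,0,0,-6,0, 36,114,170,0,0,-9,0, 48,152,170,0,0,-12,0, 60,190,170,0,0,-15,0, 72,228,170,0,0,-18,0, 84,266,170,0,0,-21,0, 96,304,170,0,0,-24,0, 108,342,170,0,0,-27,0, 120,380,170,0,0,-30,0, 132,418,170,0,0,-33,0, 144,456,170,0,0,-36,0, 156,494,170,0,0,-39,0, 168,532,170,0,0,-42,0, 170,572,170,0,0,-43,0]'
```

```text
time: 1.77
tcp_pos: [448.0, -14.2, 391.8]
ee_rot: [0.988, -0.155, -0.0, -0.0]
wrist_force: [0.4, -0.1, -0.3]
grip_width: 0.0
grip_force: 0.0
```

```bash
python3 -m creep '[0,0,-40,0,0,0,0, 0,0,-80,0,0,0,0, 0,0,-120,0,0,0,0, 0,0,-160,0,0,0,0, 0,0,-200,0,0,0,0, 0,0,-240,0,0,0,0, -4,1,-270,0,0,0,0, -4,1,-290,0,0,0,0, -4,1,-310,0,0,0,0, -4,1,-325,0,0,0,0, -4,1,-332,0,0,0,0, -4,1,-337,0,0,0,0, -4,1,-337,0,0,0,0]'; python3 - <<'E'
from workcell import robot
import cv2
im=robot.grab_frame("side");cv2.imwrite("pics/s1.png",cv2.resize(im[150:270,200:360],None,fx=5,fy=5,interpolation=cv2.INTER_CUBIC))
E
```

```text
time: 2.85
tcp_pos: [442.8, -14.8, 55.0]
ee_rot: [0.988, -0.154, -0.001, -0.0]
wrist_force: [-0.1, 0.0, 0.2]
grip_width: 0.003
grip_force: 0.0
```

View pics/s1.png

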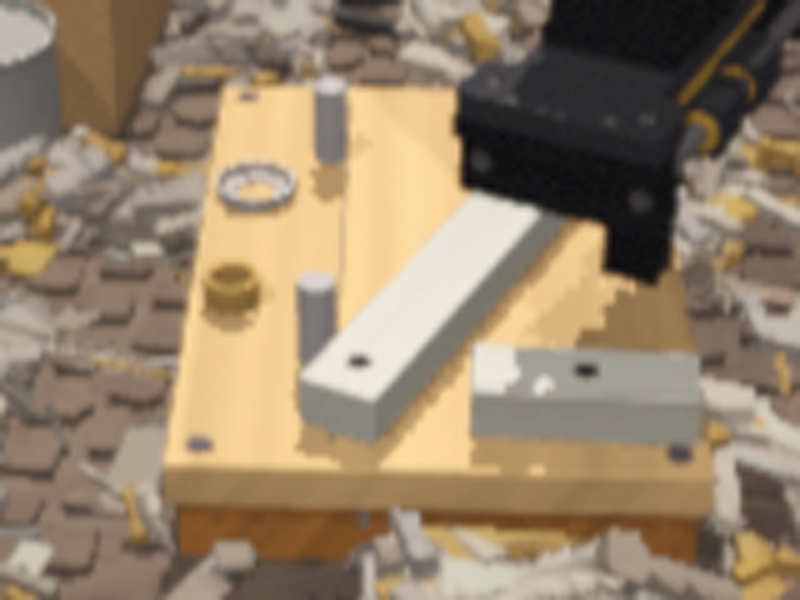

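The gripper is down, with its closed fingers at about (635,265). That is clear of both bars and in front of the long bar's near face. I'll do the first half of the swing.

```bash
python3 -m creep '[8,-2,0,0,0,0,0, 16,-4,0,0,0,0,0, 24,-6,0,0,0,0,0, 30,-8,0,0,0,0,0, 33,-8,0,0,0,0,0, 36,-9,0,0,0,0,0, 38,-9,0,0,0,0,0, 40,-10,0,0,0,0,0, 42,-12,0,0,0,2,0, 45,-13,0,0,0,4,0, 48,-15,0,0,0,6,0, 51,-17,0,0,0,8,0, 54,-19,0,0,0,10,0, 58,-22,0,0,0,13,0, 58,-22,0,0,0,13,0, 58,-22,0,0,0,13,0]'; python3 - <<'E'
from workcell import robot
import cv2
im=robot.grab_frame("side");cv2.imwrite("pics/s2.png",cv2.resize(im[150:270,200:360],None,fx=5,fy=5,interpolation=cv2.INTER_CUBIC))
E
```

```text
time: 4.23
tcp_pos: [501.9, -37.1, 55.5]
ee_rot: [0.999, -0.042, 0.001, 0.0]
wrist_force: [-1.0, -0.8, 0.3]
grip_width: 0.005
grip_force: 0.3
```

View pics/s2.png

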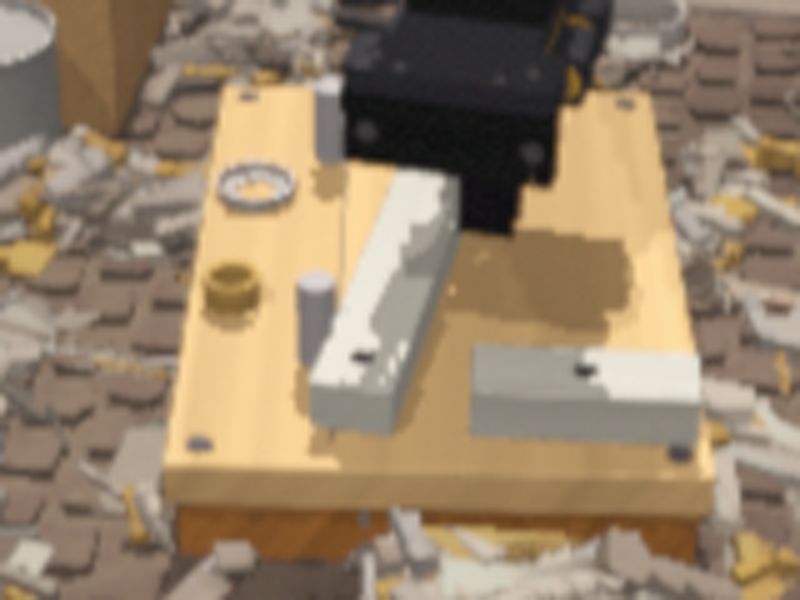

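The bar is pivoting on the left post as intended: its left end at (350,400) has barely moved, and the short bar hasn't moved at all. Now the rest of the swing.

```bash
python3 -m creep '[3,-2,0,0,0,2,0, 6,-4,0,0,0,4,0, 9,-5,0,0,0,6,0, 12,-6,0,0,0,8,0, 15,-7,0,0,0,10,0, 18,-8,0,0,0,12,0, 19,-9,0,0,0,13,0, 20,-9,0,0,0,13,0, 20,-9,0,0,0,13,0, 20,-9,0,0,0,13,0]'; python3 - <<'E'
from workcell import robot
import cv2
im=robot.grab_frame("side");cv2.imwrite("pics/s3.png",cv2.resize(im[150:270,200:360],None,fx=5,fy=5,interpolation=cv2.INTER_CUBIC))
E
```

```text
time: 5.12
tcp_pos: [520.2, -45.7, 55.4]
ee_rot: [0.997, 0.071, -0.001, -0.0]
wrist_force: [-5.1, 0.7, 2.6]
grip_width: 0.004
grip_force: 2.5
```

View pics/s3.png

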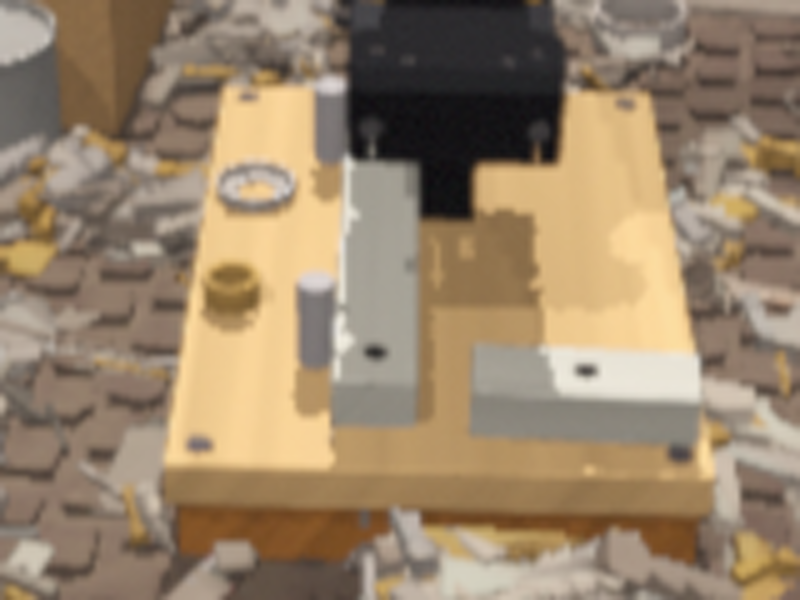

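The bar now lies along the row of posts, edge near (340,330) to (345,165), with about 5 N of contact force. I'll back off, rise and check from above.

```bash
python3 -m creep '[-5,-1,0,0,0,0,0, -12,-2,0,0,0,0,0, -24,-4,0,0,0,0,0, -36,-5,0,0,0,0,0, -45,-6,0,0,0,0,0, -45,-6,40,0,0,0,0, -45,-6,80,0,0,0,0, -45,-6,120,0,0,0,0, -45,-6,160,0,0,0,0, -45,-6,200,0,0,0,0, -60,-45,240,0,0,0,0, -60,-85,280,0,0,0,0, -60,-125,310,0,0,0,0, -60,-165,330,0,0,0,0, -60,-205,340,0,0,0,0, -60,-240,340,0,0,0,0, -60,-240,340,0,0,0,0]'; python3 - <<'E'
from workcell import robot
import cv2
im=cv2.resize(robot.grab_frame("top"),(800,600),interpolation=cv2.INTER_CUBIC)
cv2.imwrite("pics/t4.png",cv2.resize(im[200:400,285:550],None,fx=3,fy=3,interpolation=cv2.INTER_CUBIC))
E
```

```text
time: 6.58
tcp_pos: [460.7, -289.9, 397.2]
ee_rot: [0.998, 0.07, 0.001, 0.002]
wrist_force: [0.6, 0.1, -0.4]
grip_width: 0.008
grip_force: 0.0
```

View pics/t4.png

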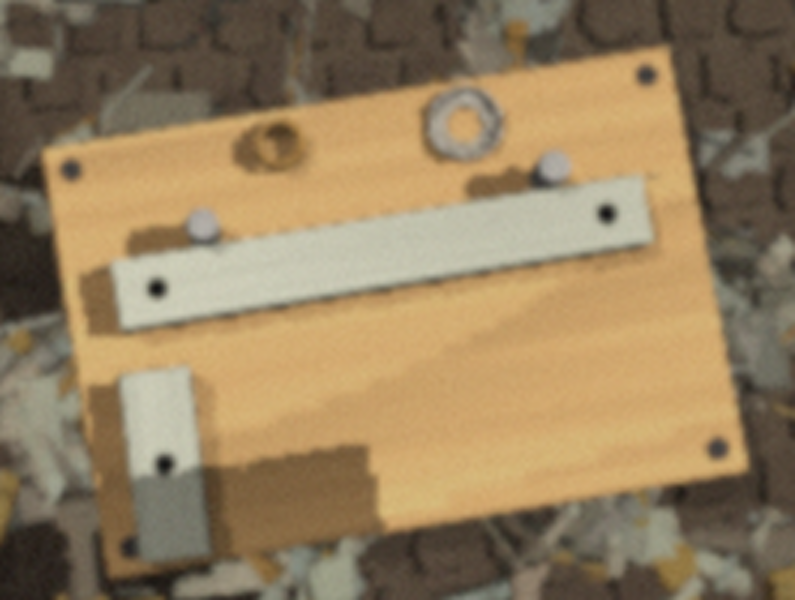

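The bar's posts-side top edge runs from (112,262) to (644,178), past both posts. The short bar hasn't moved. A quick check of the numbers:

```bash
python3 - <<'E'
from h import *
a,b=w(112,262,65)[:2],w(644,178,65)[:2];p,q=w(204,222,80)[:2],w(553,166,80)[:2]
e=(b-a)/np.linalg.norm(b-a);r=(q-p)/np.linalg.norm(q-p);X=np.array([-r[1],r[0]])
o=a+40*e;t=o+150*e
print(np.linalg.norm(b-a),np.linalg.norm(o-p),X@(o-p),X@(t-q),np.degrees(np.arctan2(e[0]*r[1]-e[1]*r[0],e@r)))
E
```

```text
229.28088426730932 8.676681390537567 -8.573114141118145 -9.000753707069537 0.1633465031540571
```

```bash
python3 -c "
from workcell import robot
print(robot.close_job())"
```

```text
the job is handed in; nothing more can be done
None
```

I swung the long bar round the pivot post until its side lay within about 2 mm of both posts, parallel to their row within 0.2° and reaching past each. Its origin is about 9 mm from the pivot post's axis, the short bar hasn't moved, the arm is clear, and the job was handed in about 7 s in; no verdict came back.

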